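# Clamp a re-glued carton with the trigger-driven bench clamp

### The arm

A 6-joint arm with a two-finger parallel gripper is mounted at the origin on a cart in front of the work surface, level with it; the furniture and walls round the work are solid. World frame = base frame: x ahead of the robot, y to its left, z up, the work surface at z = 0. Lengths are in m, angles in rad, forces in N, time in s.
With the tool pointing down it reaches from about 0.35 to 0.775 m from the base axis. Payload 7.3 kg.
Tool frame: the origin (TCP) lies on the mounting face of the last link; the fingertips stand 178 mm ahead of it and the grasp point (between the pads) lies 159 mm ahead of it (robot.grip_depth is the distance from the TCP to the grasp point, in m); z points along the fingers, y is the line along which they close (so a half turn about z gives the same grasp; the last joint's range is limited). The gripper opens to 92 mm and grips with 3 to 60 N. Pads are 19 mm wide; open, the fingers measure 130 mm over their backs; the gripper's body (75 mm by 190 mm) begins 47 mm behind the grasp point.
Start: joints at [-0.146, 0.342, 1.524, -0, 1.275, -0.146], TCP at [0.525, 0, 0.405] pointing down, gripper open.
Joint ranges: [-2.53, 2.53], [-0.77, 2.02], [0.04, 2.7], [-1, 4.14], [0.28, 2.66], [-3.11, 3.11]. Speed limits (rad/s): [2.57, 2.57, 3.14, 3.14, 3.14, 3.14].

### API

Orientations are given as [roll, pitch, yaw] about the fixed x, y, z axes, in that order (R = Rz(yaw) Ry(pitch) Rx(roll)).
In Python, from cell import observe, cams, robot, models gives the robot as it stands.
- The arm moves only by the shell command python3 -m jog 'ROWS' [FORCE]. ROWS is JSON, a list of rows, each a list of 3 entries, a list of its own where there are three numbers: the shift along the tool's x, y, z each as a share of 0.4 m, from -1 to 1, then the turn about the tool's z as a share of pi rad, from -1 to 1, then the closure, from 0 (fully open) to 1 (shut). In form: [[[x, y, z], turn, jaw], ...]. A call has 1 to 12 rows; each row is the pose to reach, as a shift and turn from the pose commanded when the call began, along the tool's axes at that moment, turning the shorter way round; what a row does not reach only later rows make up. A row lasts 1/8 s, in which the tool goes at most 62.5 mm and 10.7 degrees, less where a joint would pass 70% of its speed; a pose out of reach is approached as far as the arm can. A call with a number of a shift or a turn outside -1 to 1 is refused whole. A call with a gripper value outside its range is refused whole. The fingers move at their own pace and stop on an object; FORCE is the grip in N (left out, the last holds). Time passes only in rows, so rows that repeat a pose let the fingers close. It gives the time, the measured TCP pose, the force, the opening and the grip force at its end, in the units of the state.
- observe(): the state, without advancing time (a new reading comes with each control period).
- cams.read_camera(name): name is "scene" or "side" or "wrist"; returns the picture (480x640x3 uint8, red, green, blue); there is no depth.
- cams.camera_model(name): a dict with "camera_matrix" (3x3 intrinsics, pixels), "pose" (4x4, takes a point from camera to world coordinates). Camera axes: x right, y down, z forward; pixel columns grow to the right and rows downward; lengths in m; the calibration is good to about 2 mm. The wrist camera is an equidistant fisheye: a pixel r from the principal point sees the ray r / f radians off the axis. A picture is of the moment at which its call begins: read the wrist's pose just before it. camera_model takes no time and is no camera call; for the wrist camera it gives the pose at the moment of the call.
- robot.hand_in(): hands the job in; it is judged then, once.
Trained networks look in the newest picture that a camera, given by its name, has taken for a name from the list of things; names that differ only in an ending like _2 or _b are one class to them, and where a whole thing is asked for, a point or a joint stands for the part that bears it (a point fixed in the world has none). Each returns a list of dicts, best first, with "confidence" (0 to 1); they miss things now and then, are a little off and sometimes report something else, mostly with a low value. They report only what shows in the picture. A call takes as long as a camera call. They do not tell look-alikes from the thing itself.
- models.find_in(target, camera): "position" ([x, y, z] in m, in world coordinates, good to about 4 mm: the middle of the surface that is visible of it).
- models.pinpoint(target, camera): "position" ([x, y, z] in m, in world coordinates, good to about 4 mm: a listed point, or the origin of a listed thing).
The state is a dict: "time": time; "qpos": joint angles; "qvel": joint speeds; "joint_efforts": joint torques, N m; "tool_pos": TCP position; "tool_rot": TCP orientation; "contact_force": force on the tool from outside, world axes, zero at the start; "torque": the same for the moment, N m; "opening": finger opening in m; "grip_force": force on a finger pad.
Only numpy, scipy, OpenCV 4.12 (cv2) and the standard library are available. Lean on these libraries where they do the work, as an engineer would, in place of code of your own. Each camera call takes 0.05 s, during which the arm holds its last target. There are 200 camera calls.

### The job

The side seam of the salt carton has been re-glued: pick the carton up gently (firm enough to lift it, no more), stand it upright in the bay of the bench clamp with its two narrow sides facing the jaws, and let go of it. Then squeeze and release the clamp's trigger, again and again, until the moving jaw's sprung pad presses the carton against the end jaw and is pushed in about half of its 15 mm travel, without bottoming the pad, which would crush the carton; move the jaw with the trigger only, and leave the other things where they are. Finish while holding the trigger squeezed.

Things in the scene. Friction and masses are not known exactly. Their poses are not given: they have to be found in the camera images.
- carton: Cardboard salt carton, a plain box 48 (own x) by 72 (own y) by 119 mm (own z, upright), about 0.1 kg, standing on the worktop to the robot's left. Origin: centre of its underside. Its narrow sides (48 mm wide) look along its y axis; grip it across the 48 mm from above. Crushable: keep the grip under 45 N per finger (20 to 30 N is plenty).
- clamp: Bench clamp fixed to the worktop, on a board 130 (x) by 345 (y) by 12 mm. Origin: on the board's underside, on the centre line; z up, y along the bar. From -y to +y: black grip and steel trigger, moving jaw (head at y -0.055 to -0.031 plus jaw_travel, top at 64 mm) with sprung pad, bay, fixed end jaw (70 mm wide, face at y = +0.100, top 78 mm above the worktop).
- bay (a point): Where to stand the carton: on the board's top (12 mm above the worktop), 54 mm before the end jaw's face (along clamp +y). Axes as the clamp. The carton must stand within 15 mm of the centre line and 0.2 rad of square to the clamp; between pad and end jaw it has 24 to 36 mm of play in all at the start.
- pad_face (a point): Centre of the moving pad's front face, 41 mm above the worktop. It moves along the clamp's +y toward the end jaw.
- grip_mid (a point): Grasp point on the handle, 155 mm above the worktop, fixed, axes as the clamp. Back of the grip 16 mm to clamp -y; front of the trigger 36 mm to clamp +y at rest, 16 mm fully squeezed: the handle is 52 mm wide at rest, 32 squeezed, along clamp y. Grip (26 mm wide in x, top at 180 mm) and trigger stand up from a housing 98 mm high; take them from above, fingers closing along clamp y.
- trigger: The steel trigger, a paddle 24 mm wide and 12 mm thick, hinged 85 mm above the worktop; origin on the hinge (axis = clamp x). Its top swings about 20 mm toward the black grip (clamp -y) and springs back when let go.
- trigger_pull (a joint): Trigger angle, rad: 0 let out (its spring returns it), 0.285 fully squeezed (hard stop). Every full squeeze drives the jaw 5 to 8 mm (less if very slow), a part of a squeeze a proportional part; on the way back the ratchet holds the jaw. It takes up to about 12 N at the grasp point.
- jaw_travel (a joint): Travel of the moving jaw toward the end jaw, m; starts at 0 to 0.012. It cannot be drawn back. With the carton against the end jaw the pad touches when jaw_travel is about 0.036.
- pad_press (a joint): How far the sprung pad has been pushed into the jaw, m: 0 free, 0.015 bottomed; 2 N to start and 0.6 N per mm. 3 to 12 mm is a good clamping pressure; above 13.5 mm the carton is crushed.
- jaw: The moving jaw with rod and pad, aluminium head 60 mm wide; origin at the clamp's origin plus jaw_travel along its y. Not to be pushed by hand.
- shaker: Bystander: salt shaker, 44 mm across, 90 mm tall, behind the clamp; origin under its centre.
Not all that is in view belongs to the job. What is meant by the carton is not orange or red, and is the smaller of those in its own colour.

How it is judged:
On the way, in this order (a step that is already met when the one before it is completed fails the run):
1. the carton stands upright in the bay, narrow sides to the jaws, and has been let go (x of carton in the frame of clamp between -0.015 and 0.015 m and y of carton in the frame of clamp between 0.02 and 0.075 m and height (world z) of carton between 0.007 and 0.017 m and angle between carton's own z axis and vertical below 0.12 rad and angle between the y axis of carton and the y axis of clamp, either way round below 0.2 rad and contact force between each of the fingers, the arm and carton below 0.2 N), for 0.2 s.
2. the trigger is squeezed (value of joint trigger_pull above 0.14 rad), for 0.05 s.
3. the trigger is let out again (value of joint trigger_pull below 0.06 rad), for 0.05 s.
At the end, for the whole second after the job is handed in: The carton stands upright (0.12 rad) in the bay, square (0.2 rad), within 15 mm of the centre line, against the end jaw (within 3.5 mm), untouched by the robot, the pad pushed in 3 to 12 mm, while the robot still holds the trigger squeezed (over 0.08 rad, with over 1 N) (all of step 1 and value of joint pad_press between 0.003 and 0.012 m and contact force between jaw and carton above 1.5 N and y of carton in the frame of clamp above 0.0605 m and value of joint trigger_pull above 0.08 rad and contact force between any of the fingers, the arm and trigger above 1 N); the arm keeps its last pose, push and grip.
It fails at once if the carton is crushed: the pad is bottomed (pushed in over 13.5 mm) (value of joint pad_press above 0.0135 m).
It fails at once if the carton is squeezed hard by the fingers (over 45 N a finger, 90 N in all) (contact force between the fingers and carton above 90 N).
It fails at once if the robot pushes the moving jaw itself (over 5 N) (contact force between any of the fingers, the arm and jaw above 5 N).
It fails at once if the salt shaker is moved over 30 mm (distance of shaker from where it was at the start of the episode above 0.03 m).
It also fails if it takes over 61 s, if anything falls off the work surface, if the arm or the gripper's body presses on something with over 40 N, if the wrist force passes 120 N, or if a joint passes its speed limit or range.

## Working session

There is one attempt and no reset: what is moved stays moved. The work goes in short steps, Python scripts to look and compute and a shell command to move; the robot and the scene stay as the last step left them, time stands still between calls to the robot, and variables do not carry over. Pictures are saved under pics/ and viewed, at most 12 in all, crops included, and the job is handed in when it is done.

```bash
mkdir -p pics; python3 - <<'E'
from cell import observe,cams,robot,models
import cv2
for c in ("scene","side"):
    cv2.imwrite(f"pics/{c}0.png",cams.read_camera(c)[:,:,::-1])
    for t in ("carton","clamp","bay","pad_face","grip_mid","trigger","shaker"):
        f=models.pinpoint
        print(c,t,[([round(v,3) for v in d["position"]],round(d["confidence"],2)) for d in f(t,c)][:5])
s=observe();print(s["time"],s["tool_pos"],s["tool_rot"],s["opening"])
E
```

```text
scene carton [([0.615, 0.267, -0.0], 0.89), ([0.447, 0.327, -0.001], 0.8), ([0.442, 0.472, 0.0], 0.61), ([0.35, 0.265, 0.009], 0.59)]
scene clamp [([0.49, 0.006, 0.001], 0.67)]
scene bay [([0.487, 0.053, 0.006], 0.56)]
scene pad_face []
scene grip_mid [([0.501, -0.143, 0.154], 0.97)]
scene trigger [([0.501, -0.122, 0.088], 0.57), ([0.448, 0.328, -0.0], 0.3)]
scene shaker [([0.72, 0.077, -0.0], 0.55)]
side carton [([0.617, 0.27, -0.001], 0.89), ([0.348, 0.261, 0.001], 0.78), ([0.445, 0.468, 0.0], 0.57)]
side clamp [([0.486, 0.011, 0.0], 0.65)]
side bay [([0.486, 0.052, 0.012], 0.62)]
side pad_face [([0.491, 0.005, 0.04], 0.66)]
side grip_mid [([0.501, -0.143, 0.151], 0.75)]
side trigger [([0.498, -0.119, 0.083], 0.87)]
side shaker [([0.502, -0.141, 0.154], 0.31)]
0.8 [5.24993640e-01 2.46942579e-05 4.04756015e-01] [ 3.14146549e+00 -2.19660672e-05  1.57076482e+00] 0.09183201353545258
```

View pics/scene0.png

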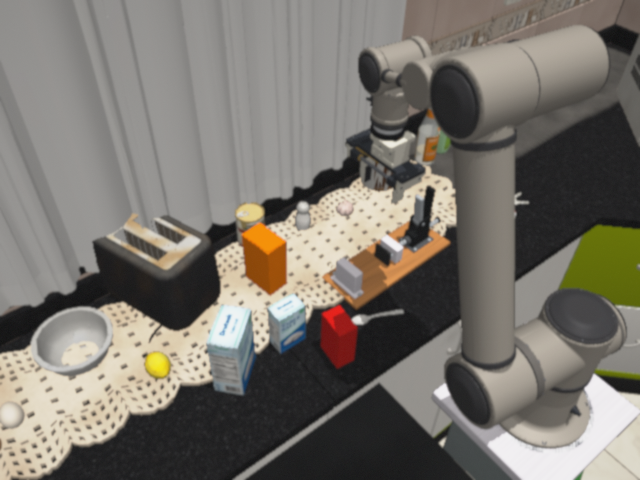

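View pics/side0.png

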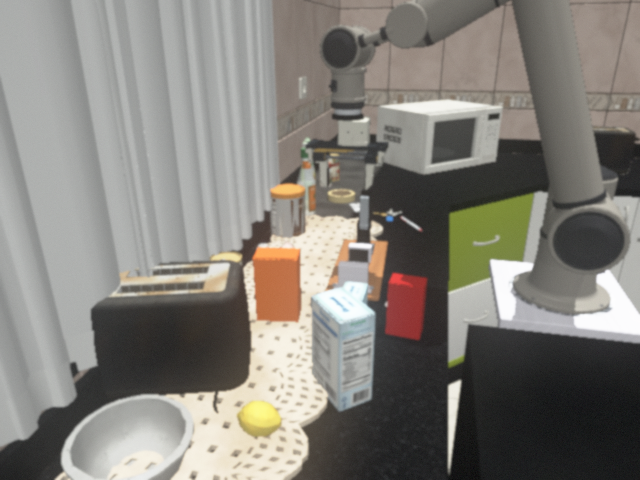

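Candidates: orange box (265,258), red box (338,336), large blue-white carton (230,350), small blue-white carton (287,322). The last one fits: it isn't orange or red, and it is the smaller of the two in its colour. It was found at about (0.447, 0.327).

```bash
cat > h.py <<'E'
import numpy as np,cv2
from cell import observe,cams,robot,models
def proj(P,c,m=None):
    m=m or cams.camera_model(c);K=np.array(m["camera_matrix"]);T=np.linalg.inv(np.array(m["pose"]))
    p=(np.atleast_2d(P)@T[:3,:3].T)+T[:3,3]
    if c=="wrist":
        th=np.arctan2(np.hypot(p[:,0],p[:,1]),p[:,2]);ph=np.arctan2(p[:,1],p[:,0])
        return np.c_[K[0,0]*th*np.cos(ph)+K[0,2],K[1,1]*th*np.sin(ph)+K[1,2]]
    q=p@K.T;return q[:,:2]/q[:,2:]
def box(x,y,yaw,w=.048,d=.072,h=.119,z0=0.):
    c,s=np.cos(yaw),np.sin(yaw)
    return np.array([[x+c*a*w/2-s*b*d/2,y+s*a*w/2+c*b*d/2,z] for z in(z0,z0+h) for a,b in((-1,-1),(1,-1),(1,1),(-1,1))])
def draw(im,P,c,m=None,col=(0,0,255)):
    p=proj(P,c,m)
    for i,j in [(0,1),(1,2),(2,3),(3,0),(4,5),(5,6),(6,7),(7,4),(0,4),(1,5),(2,6),(3,7)]:
        cv2.line(im,tuple(int(v*16) for v in p[i]),tuple(int(v*16) for v in p[j]),col,1,cv2.LINE_AA,4)
E
python3 - <<'E'
from h import *
im=cv2.imread("pics/scene0.png")[280:400,190:350]
cv2.imwrite("pics/crop1.png",cv2.resize(im,None,fx=5,fy=5,interpolation=cv2.INTER_CUBIC))
m=cams.camera_model("wrist");print(np.round(m["pose"],3),m["camera_matrix"])
E
```

```text
[[ 1.     0.    -0.     0.525]
 [ 0.    -0.959 -0.284  0.078]
 [-0.     0.284 -0.959  0.385]
 [ 0.     0.     0.     1.   ]] [[371.64829954   0.         315.74617191]
 [  0.         371.64829954 243.46087648]
 [  0.           0.           1.        ]]
```

View pics/crop1.png

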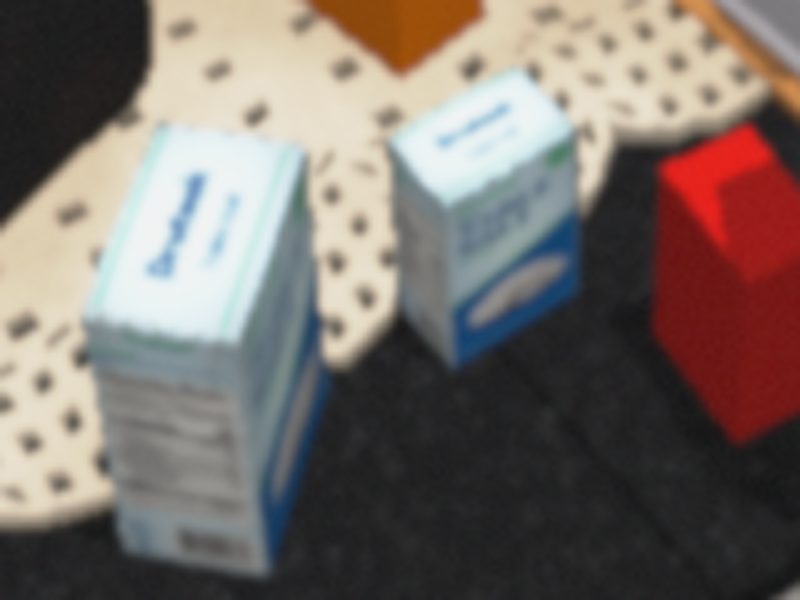

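The crop shows the small blue-white carton: its top corners are at crop px (392,138), (445,205), (575,130) and (518,72), and its bottom corners at (400,310), (457,368) and (580,290). It is clearly smaller than the large one on the left. I'll fit its pose next.

```bash
python3 - <<'E'
from h import *
from scipy.optimize import least_squares
C=np.array([[445,205],[575,130],[518,72],[392,138],[457,368],[580,290],[400,310]])/5+[190,280]
m=cams.camera_model("scene")
for k in range(4):
  def f(v):
    B=proj(box(*v),"scene",m); t=np.roll(B[4:],k,0);b=np.roll(B[:4],k,0)
    return np.r_[(t-C[:4]),(b[[0,1,3]]-C[4:])].ravel()
  for r in min(([least_squares(f,[.447,.327,y]) for y in(-2,-1,0,1,2)]),key=lambda r:r.cost),: print(k,r.x,r.cost)
# clamp: several readings
for c in("scene","side"):
  for t in("clamp","bay","grip_mid","pad_face","trigger"):
    cams.read_camera(c); d=models.pinpoint(t,c); print(c,t,[np.round(q["position"],4).tolist() for q in d[:1]])
# lines: overlay of clamp board corners for two views
E
```

```text
0 [0.443506   0.33256032 4.68965717] 178.73586533952977
1 [0.44149037 0.33084197 0.00801501] 9.616228076979061
2 [0.443506   0.33256032 1.54806455] 178.7358653394857
3 [ 0.44149037  0.33084197 -3.13357761] 9.616228076987348
scene clamp [[0.4908, 0.0074, -0.0006]]
scene bay [[0.484, 0.0522, 0.0062]]
scene grip_mid [[0.4999, -0.1429, 0.1535]]
scene pad_face [[0.4909, 0.0068, 0.0421]]
scene trigger [[0.4978, -0.1227, 0.0864]]
side clamp [[0.4847, 0.0092, 0.0001]]
side bay [[0.4845, 0.05, 0.0118]]
side grip_mid [[0.5005, -0.1436, 0.1532]]
side pad_face [[0.4907, 0.004, 0.0407]]
side trigger [[0.497, -0.1183, 0.0852]]
```

```bash
python3 -m jog '[[[0.825,-0.205,0],0,0],[[0.825,-0.205,0],0,0],[[0.825,-0.205,0],0,0],[[0.825,-0.205,0],0,0],[[0.825,-0.205,0],0,0],[[0.825,-0.205,0],0,0],[[0.825,-0.205,0],0,0]]' 25
python3 - <<'E'
from h import *
m=cams.camera_model("wrist");im=cams.read_camera("wrist")[:,:,::-1].copy()
print([np.round(d["position"],4).tolist() for d in models.pinpoint("carton","wrist")])
np.save("pics/m.npy",m["pose"]);cv2.imwrite("pics/w_raw.png",im)
draw(im,box(.4415,.3308,.008),"wrist",m)
cv2.imwrite("pics/w1.png",im)
E
```

```text
time: 2.68
tool_pos: [0.4422, 0.3317, 0.4045]
tool_rot: [-3.141, 0.0, 1.574]
contact_force: [-0.0, -0.5, 0.4]
opening: 0.0917
grip_force: 0.0
[[0.3467, 0.2605, -0.0001], [0.6196, 0.2722, 0.0027], [0.448, 0.3281, -0.0008]]
```

View pics/w1.png

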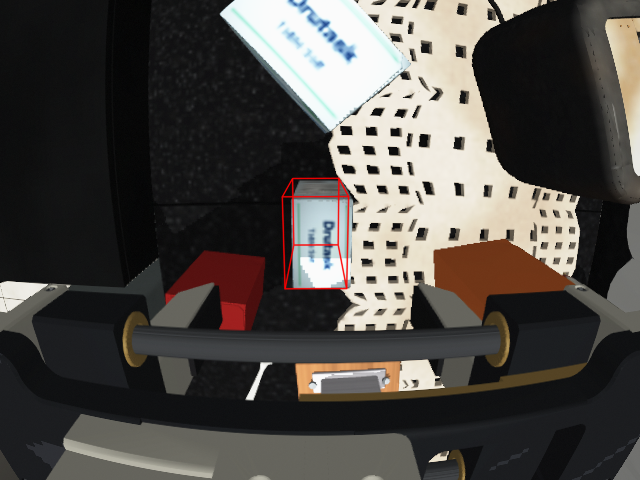

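The picture shows the small carton's top at px (293–352, 195–288), about 7 px right of the overlay, so x ≈ 0.4465, which agrees with the network. Its yaw is about 0. The red box (215,290) and orange box (500,275) are clear of the fingers.

```bash
python3 -m jog '[[[0,0.0088,0],0,0],[[0,0.0088,0.15],0,0],[[0,0.0088,0.3],0,0],[[0,0.0088,0.4],0,0],[[0,0.0088,0.4],0,0],[[0,0.0088,0.4],0,0.7],[[0,0.0088,0.4],0,0.7],[[0,0.0088,0.4],0,0.7],[[0,0.0088,0.4],0,0.7],[[0,0.0088,0.4],0,0.7]]' 25
```

```text
time: 4.03
tool_pos: [0.4465, 0.3301, 0.245]
tool_rot: [3.141, -0.0, 1.571]
contact_force: [-0.2, -0.4, 2.5]
opening: 0.0476
grip_force: 25.0
```

```bash
python3 -m jog '[[[0,0,-0.15],0,0.7],[[0,0,-0.3],0,0.7],[[0,0,-0.375],0,0.7],[[0,0,-0.375],0,0.7]]' 25
python3 - <<'E'
from h import *
o=[]
for c,(x,y,w,h) in (("scene",(310,175,150,140)),("side",(310,210,100,93))):
    im=cv2.imread(f"pics/{c}0.png");s=400/w
    im=cv2.resize(im[y:y+h,x:x+w],(400,373),interpolation=cv2.INTER_CUBIC)
    for yaw,col in((.077,(0,0,255)),(0,(0,255,0))):
        R=np.array([[np.cos(yaw),-np.sin(yaw)],[np.sin(yaw),np.cos(yaw)]])
        for q in ([[-.065,-.19],[-.065,.16]],[[.065,-.19],[.065,.16]],[[-.035,.1],[.035,.1]]):
            z=.078 if q[0][1]>0 else .012
            P=[[*(R@np.array(v)+[.4885,.0065]),z] for v in q]
            p=(proj(P,c)-[x,y])*s
            cv2.line(im,*[tuple(int(a) for a in v) for v in p],col,1,cv2.LINE_AA)
    o.append(im)
cv2.imwrite("pics/cl.png",np.hstack(o))
E
```

```text
time: 4.53
tool_pos: [0.4467, 0.3302, 0.3971]
tool_rot: [3.137, -0.002, 1.571]
contact_force: [0.3, -0.9, -0.8]
opening: 0.0478
grip_force: 25.0
```

View pics/cl.png

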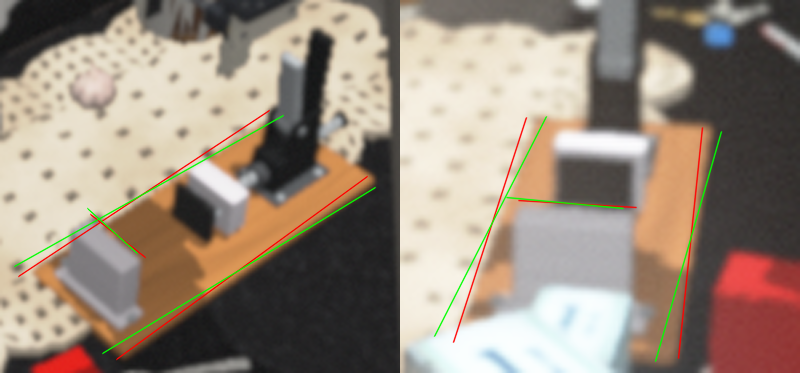

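The overlay supports a clamp yaw nearer 0.077 than 0. To refine it I'll use board corners read off the crop: scene (375,178), (122,355), (40,265) and side (710,125), (537,125).

```bash
python3 - <<'E'
from h import *
from scipy.optimize import least_squares
S=np.array([[375,178],[122,355],[40,265]])*.375+[310,175]
D=(np.array([[710,125],[537,125]])-[400,0])*.25+[310,210]
ms,md=cams.camera_model("scene"),cams.camera_model("side")
def f(v):
    B=box(*v,w=.13,d=.345,h=.012)[4:]
    return np.r_[proj(B[[0,3,2]],"scene",ms)-S,proj(B[[0,1]],"side",md)-D].ravel()
r=least_squares(f,[.49,-.01,.07]);print(r.x,r.fun.round(1))
x,y,t=r.x;u=np.array([-np.sin(t),np.cos(t)])
for n,p in(("bay",(.4855,.0518)),("grip",(.5005,-.143)),("clamp",(.488,.008))):
    d=np.array(p)-[x,y];print(n,"along",d@u,"lat",d@[u[1],-u[0]])
E
```

```text
[ 0.48684971 -0.01961489  0.0573249 ] [ 1.  -0.3  1.6 -1.  -3.6  1.6  0.5 -0.1  0.1 -2.9]
bay along 0.07137490839124927 lat 0.0027441169692311203
grip along -0.12396451144553329 lat 0.006558701852175555
clamp along 0.02750362147071347 lat 0.002730554667675103
```

```bash
python3 -m jog '[[[-0.695,0.096,0],-0.02,0.7],[[-0.695,0.096,0],-0.02,0.7],[[-0.695,0.096,0],-0.02,0.7],[[-0.695,0.096,0],-0.02,0.7],[[-0.695,0.096,0],-0.02,0.7],[[-0.695,0.096,0],-0.02,0.7],[[-0.695,0.096,0],-0.02,0.7],[[-0.695,0.096,0.15],-0.02,0.7],[[-0.695,0.096,0.22],-0.02,0.7],[[-0.695,0.096,0.22],-0.02,0.7]]' 25
python3 - <<'E'
from h import *
o=[]
for c in("scene","side"):
    im=cams.read_camera(c)[:,:,::-1].copy()
    s=observe();p=s["tool_pos"]
    draw(im,box(p[0],p[1],.065,z0=.012),c)
    x,y=(int(v) for v in proj([[p[0],p[1],.07]],c)[0])
    o.append(cv2.resize(im[y-70:y+70,x-75:x+75],(400,373),interpolation=cv2.INTER_CUBIC))
    for t in("bay","carton"):print(c,t,[np.round(q["position"],4).tolist() for q in models.pinpoint(t,c)])
cv2.imwrite("pics/pre.png",np.hstack(o))
E
```

```text
time: 5.78
tool_pos: [0.4841, 0.0533, 0.3046]
tool_rot: [-3.136, -0.001, 1.636]
contact_force: [0.5, -0.5, -1.4]
opening: 0.0475
grip_force: 25.0
scene bay [[0.4895, 0.051, 0.0076]]
scene carton [[0.4823, 0.0488, 0.0596], [0.4425, 0.4728, -0.0011], [0.3502, 0.26, 0.0049], [0.6134, 0.269, 0.0026]]
side bay [[0.4878, 0.0519, 0.0118]]
side carton [[0.3473, 0.2602, -0.003], [0.6171, 0.2668, 0.0024], [0.4437, 0.4679, -0.003], [0.484, 0.0524, 0.0632]]
```

View pics/pre.png

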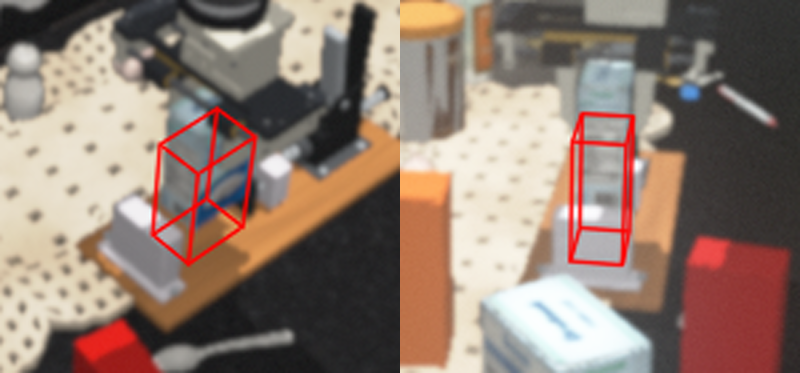

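The carton hangs centred between the jaws: in the side crop the end jaw spans 553–640 and the carton 570–628. There is clear space to the pad, so I'll lower it.

```bash
python3 -m jog '[[[0,0,0.08],0,0.7],[[0,0,0.11],0,0.7],[[0,0,0.12],0,0.7],[[0,0,0.123],0,0.7],[[0,0,0.123],0,0.7]]' 25
```

```text
time: 6.7
tool_pos: [0.4852, 0.052, 0.2582]
tool_rot: [3.14, 0.0, 1.634]
contact_force: [-0.6, 0.5, -0.2]
opening: 0.0477
grip_force: 25.0
```

```bash
python3 -m jog '[[[0,0,0.003],0,0.7],[[0,0,0.004],0,0.7],[[0,0,0.004],0,0.4],[[0,0,0.004],0,0.2],[[0,0,0.004],0,0.1],[[0,0,0.004],0,0.1],[[0,0,-0.1],0,0.1],[[0,0,-0.25],0,0.1],[[0,0,-0.35],0,0.1],[[0,0,-0.35],0,0]]' 25
python3 - <<'E'
from h import *
o=[]
for c in("scene","side"):
    im=cams.read_camera(c)[:,:,::-1].copy()
    draw(im,box(.4852,.052,.065,z0=.012),c)
    x,y=(int(v) for v in proj([[.4852,.052,.07]],c)[0])
    o.append(cv2.resize(im[y-70:y+70,x-75:x+75],(400,373),interpolation=cv2.INTER_CUBIC))
    for t in("grip_mid","bay","trigger","pad_face","carton"):print(c,t,[np.round(q["position"],4).tolist() for q in models.pinpoint(t,c)])
cv2.imwrite("pics/post.png",np.hstack(o));print(observe()["tool_pos"])
E
```

```text
time: 7.95
tool_pos: [0.4854, 0.052, 0.4007]
tool_rot: [3.135, 0.001, 1.634]
contact_force: [0.6, -0.1, 0.1]
opening: 0.0885
grip_force: 0.0
scene grip_mid [[0.5013, -0.1444, 0.1517]]
scene bay []
scene trigger [[0.4973, -0.1229, 0.0865]]
scene pad_face [[0.4925, 0.0064, 0.0429]]
scene carton [[0.6158, 0.2677, -0.0007], [0.4863, 0.0478, 0.0104], [0.4412, 0.473, 0.0035], [0.3523, 0.2605, 0.0056], [0.4903, 0.0124, 0.0001]]
side grip_mid [[0.5011, -0.1415, 0.1533]]
side bay [[0.4848, 0.0542, 0.0114]]
side trigger [[0.4962, -0.1211, 0.0863]]
side pad_face []
side carton [[0.351, 0.2633, -0.0012], [0.6198, 0.2677, 0.0008], [0.4445, 0.4703, -0.0008], [0.4857, 0.0504, 0.0125]]
[0.48495672 0.05201176 0.39725141]
```

View pics/post.png

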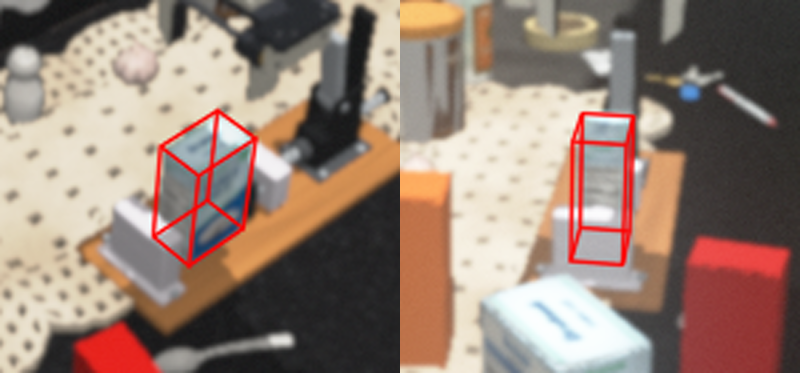

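The carton matches the overlay: it stands upright, square and centred in the bay, released. Next I'll go above the handle and turn a quarter.

```bash
python3 -m jog '[[[-0.12,0.002,-0.02],0.06,0],[[-0.24,0.004,-0.02],0.12,0],[[-0.36,0.006,-0.02],0.18,0],[[-0.489,0.009,-0.02],0.24,0],[[-0.489,0.009,-0.02],0.3,0],[[-0.489,0.009,-0.02],0.36,0],[[-0.489,0.009,-0.02],0.42,0],[[-0.489,0.009,-0.02],0.48,0],[[-0.489,0.009,-0.02],0.5,0],[[-0.489,0.009,-0.02],0.5,0],[[-0.489,0.009,-0.02],0.5,0]]' 25
python3 - <<'E'
from h import *
m=cams.camera_model("wrist");im=cams.read_camera("wrist")[:,:,::-1].copy()
for t in("grip_mid","pad_face","trigger"):print(t,[np.round(q["position"],4).tolist() for q in models.pinpoint(t,"wrist")])
y=.067;u=np.array([-np.sin(y),np.cos(y)])
P=[[*(np.array([.5008,-.1431])+a*u),.155] for a in(-.046,-.016,.036,.046)]
for p in proj(P,"wrist",m): cv2.circle(im,tuple(int(v) for v in p),3,(0,0,255),-1)
cv2.imwrite("pics/g.png",im);print(observe()["tool_pos"],observe()["tool_rot"])
E
```

```text
time: 9.93
tool_pos: [0.5008, -0.1429, 0.4055]
tool_rot: [-3.142, 0.0, 0.064]
contact_force: [-0.0, 0.1, 0.1]
opening: 0.0919
grip_force: 0.0
grip_mid [[0.4966, -0.1417, 0.1566]]
pad_face [[0.4887, 0.0071, 0.0397], [0.4883, 0.0064, 0.0026]]
trigger [[0.4959, -0.1198, 0.0843]]
[ 0.50080332 -0.14297076  0.4055349 ] [ 3.14156704e+00 -1.09271465e-04  6.33871027e-02]
```

View pics/g.png

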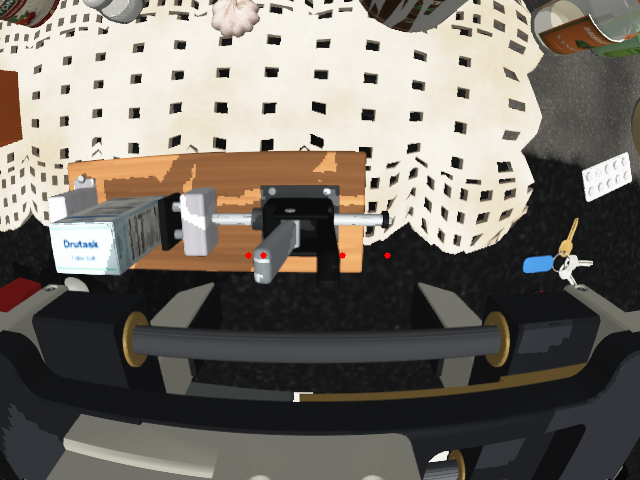

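The dots line up with the trigger front (263,255) and the grip back (~340,255). The carton (115,235) stands in the bay, with the jaw head at (200,220). I'll descend with the fingers open and then take a rectified reference of the jaw.

```bash
python3 -m jog '[[[-0.005,0,0.1],0,0],[[-0.005,0,0.17],0,0],[[-0.005,0,0.21],0,0],[[-0.005,0,0.228],0,0],[[-0.005,0,0.228],0,0]]' 20
cat >> h.py <<'E'
YAW=.067
def rect(z,name=None):
    """top-down map on plane z: columns = clamp y (-0.08..0.12), rows = x (+-0.05), 0.25 mm/px, bay at y=.046"""
    m=cams.camera_model("wrist");im=cams.read_camera("wrist")[:,:,::-1]
    c,s=np.cos(YAW),np.sin(YAW);yy,xx=np.meshgrid(np.arange(-.08,.12,.00025),np.arange(.05,-.05,-.00025))
    dy=yy-.046
    P=np.stack([.4855+c*xx-s*dy,.052+s*xx+c*dy,np.full_like(xx,z)],-1).reshape(-1,3)
    p=proj(P,"wrist",m).reshape(*xx.shape,2).astype(np.float32)
    return im,cv2.remap(im,p[...,0],p[...,1],cv2.INTER_LINEAR)
E
python3 - <<'E'
from h import *
im,r=rect(.064);cv2.imwrite("pics/r0.png",r);cv2.imwrite("pics/i0.png",im)
cv2.imwrite("pics/v0.png",np.vstack([r[:, :],cv2.resize(im[:300],(800,300))])[:600])
print(r.shape)
E
```

```text
time: 10.75
tool_pos: [0.4989, -0.1431, 0.3143]
tool_rot: [-3.141, 0.0, 0.063]
contact_force: [0.7, -0.8, 0.1]
opening: 0.0919
grip_force: 0.0
(400, 800, 3)
```

View pics/v0.png

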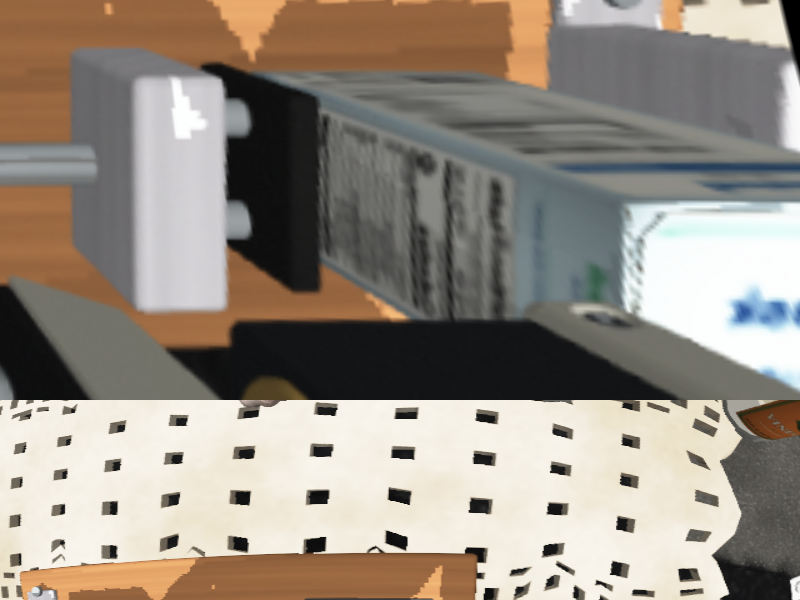

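The rectified view shows the jaw head's top at columns 133–227, so jaw_travel ≈ 8 mm. The black pad's front edge is at column 320, with a visible gap to the head, and the carton is beyond it. First squeeze.

```bash
cat > meas.py <<'E'
import sys
from h import *
im,r=rect(.064);cv2.imwrite(f"pics/r{sys.argv[1]}.png",r)
r0=cv2.imread("pics/r0.png")
def trk(x,y,w,h,lo=0,hi=200):
    t=r0[y:y+h,x:x+w];q=cv2.matchTemplate(r[y-6:y+h+6,x+lo-8:x+w+hi],t,cv2.TM_CCOEFF_NORMED)
    _,v,_,l=cv2.minMaxLoc(q);return round((l[0]+lo-8)*.25,2),(l[1]-6),round(v,2)
print("head mm",trk(115,225,130,95),"pad mm",trk(270,215,60,90),"carton top mm",trk(620,215,90,90,0,80))
print(round(observe()["time"],2),"open",observe()["opening"])
E
python3 -m jog '[[[0,0,0],0,0.75],[[0,0,0],0,0.75],[[0,0,0],0,0.75],[[0,0,0],0,0.75],[[0,0,0],0,0.75],[[0,0,0],0,0.75]]' 20; python3 meas.py 1a
python3 -m jog '[[[0,0,0],0,0.2],[[0,0,0],0,0.2],[[0,0,0],0,0.2],[[0,0,0],0,0.2]]' 20; python3 meas.py 1b
```

```text
time: 11.55
tool_pos: [0.4988, -0.1416, 0.3152]
tool_rot: [-3.138, -0.001, 0.063]
contact_force: [-0.5, 9.9, 7.6]
opening: 0.0364
grip_force: 5.1
head mm (5.25, 0, 1.0) pad mm (5.5, 1, 0.97) carton top mm (-1.25, 0, 0.93)
11.6 open 0.03327614427962892
time: 12.1
tool_pos: [0.4989, -0.1431, 0.3143]
tool_rot: [3.141, -0.0, 0.063]
contact_force: [0.8, 1.5, -1.8]
opening: 0.0684
grip_force: 0.9
head mm (5.5, 0, 0.99) pad mm (5.5, 0, 0.97) carton top mm (0.0, 2, 0.98)
12.15 open 0.07117057377793062
```

```bash
for k in 2 3; do python3 -m jog '[[[0,0,0],0,0.75],[[0,0,0],0,0.75],[[0,0,0],0,0.75],[[0,0,0],0,0.75],[[0,0,0],0,0.75],[[0,0,0],0,0.75],[[0,0,0],0,0.2],[[0,0,0],0,0.2],[[0,0,0],0,0.2],[[0,0,0],0,0.2]]' 20 | grep -E 'time|force|opening'; python3 meas.py $k; done
```

```text
time: 13.4
contact_force: [0.6, 2.2, -1.4]
opening: 0.0691
grip_force: 0.9
head mm (9.0, 0, 0.99) pad mm (9.25, 1, 0.96) carton top mm (0.5, -2, 0.93)
13.45 open 0.07153769687816341
time: 14.7
contact_force: [0.1, 1.9, -1.7]
opening: 0.0685
grip_force: 0.9
head mm (12.25, 0, 0.99) pad mm (12.25, 1, 0.94) carton top mm (4.25, 0, 0.87)
14.75 open 0.07123839758916066
```

```bash
for k in 4 5; do python3 -m jog '[[[0,0,0],0,0.75],[[0,0,0],0,0.75],[[0,0,0],0,0.75],[[0,0,0],0,0.75],[[0,0,0],0,0.75],[[0,0,0],0,0.75],[[0,0,0],0,0.75],[[0,0,0],0,0.2],[[0,0,0],0,0.2],[[0,0,0],0,0.2],[[0,0,0],0,0.2]]' 20 | grep -E 'time|force|opening'; python3 meas.py $k; done
```

```text
time: 16.12
contact_force: [-0.8, 1.6, -2.9]
opening: 0.0684
grip_force: 0.9
head mm (15.5, 0, 0.99) pad mm (15.5, 0, 0.91) carton top mm (9.25, -2, 0.89)
16.18 open 0.07112796864147146
time: 17.55
contact_force: [-0.2, 2.4, -0.9]
opening: 0.0681
grip_force: 0.9
head mm (18.75, -1, 0.99) pad mm (18.75, -1, 0.91) carton top mm (13.5, 2, 0.91)
17.6 open 0.07120239583274332
```

```bash
python3 -m jog '[[[0,0,0],0,0],[[0,0,0],0,0],[[0,0,0],0,0],[[0,0,0],0,0.8],[[0,0,0],0,0.8],[[0,0,0],0,0.8],[[0,0,0],0,0.8],[[0,0,0],0,0.8],[[0,0,0],0,0.8],[[0,0,0],0,0.8]]' 25; python3 meas.py 6a
python3 -m jog '[[[0,0,0],0,0],[[0,0,0],0,0],[[0,0,0],0,0],[[0,0,0],0,0],[[0,0,0],0,0]]'|grep -E 'opening|force'; python3 meas.py 6b
```

```text
time: 18.85
tool_pos: [0.4987, -0.1415, 0.3149]
tool_rot: [-3.138, -0.0, 0.063]
contact_force: [-1.6, 8.6, 8.8]
opening: 0.0332
grip_force: 25.6
head mm (23.5, 0, 0.99) pad mm (24.0, -1, 0.93) carton top mm (19.0, 2, 0.82)
18.9 open 0.03280383381467426
contact_force: [0.6, 1.0, -1.3]
opening: 0.0783
grip_force: 0.7
head mm (23.5, -1, 0.99) pad mm (24.0, -1, 0.94) carton top mm (20.0, 5, 0.8)
19.57 open 0.08243378626007875
```

```bash
python3 -m jog '[[[0,0,0],0,0],[[0,0,0],0,0.8],[[0,0,0],0,0.8],[[0,0,0],0,0.8],[[0,0,0],0,0.8],[[0,0,0],0,0.8],[[0,0,0],0,0.8],[[0,0,0],0,0],[[0,0,0],0,0],[[0,0,0],0,0],[[0,0,0],0,0],[[0,0,0],0,0]]' 25|grep -E 'opening|force'; python3 meas.py 7
python3 - <<'E'
import cv2,numpy as np
cv2.imwrite("pics/v7.png",np.vstack([cv2.imread("pics/r6b.png")[50:350],cv2.imread("pics/r7.png")[50:350]]))
E
```

```text
contact_force: [-0.4, 0.5, 0.5]
opening: 0.0821
grip_force: 0.0
head mm (28.0, -1, 0.98) pad mm (28.75, 0, 0.94) carton top mm (20.0, -3, 0.6)
21.12 open 0.0861218423467804
```

View pics/v7.png

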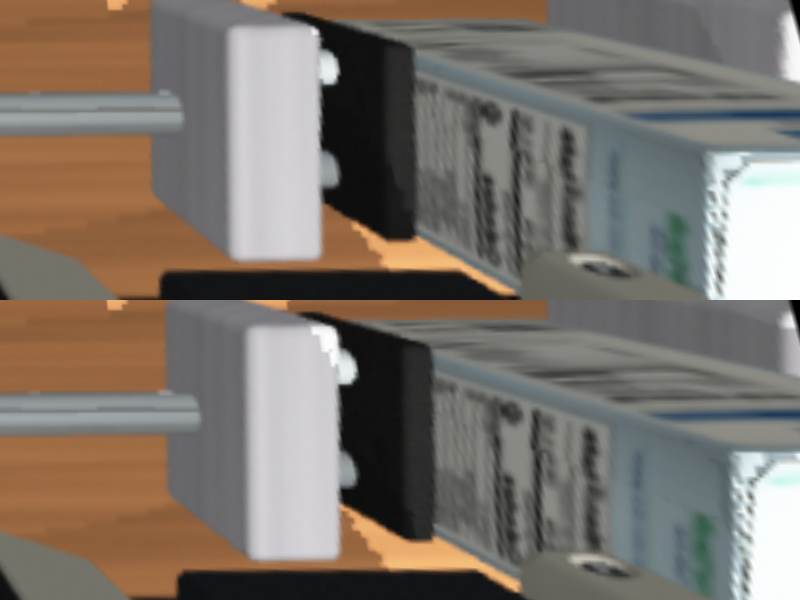

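The gap from head to pad is still 93 px (340 to 433), the same as at the start, so the pad isn't pressed yet. Next squeeze.

```bash
python3 -m jog '[[[0,0,0],0,0],[[0,0,0],0,0.8],[[0,0,0],0,0.8],[[0,0,0],0,0.8],[[0,0,0],0,0.8],[[0,0,0],0,0.8],[[0,0,0],0,0.8],[[0,0,0],0,0],[[0,0,0],0,0],[[0,0,0],0,0],[[0,0,0],0,0],[[0,0,0],0,0]]' 25|grep -E 'opening|force'; python3 meas.py 8
```

```text
contact_force: [0.8, -0.1, -0.2]
opening: 0.0821
grip_force: 0.0
head mm (31.5, -1, 0.92) pad mm (29.25, 0, 0.94) carton top mm (20.0, 6, 0.58)
22.68 open 0.08571680878767472
```

The pad stopped while the head moved on, so the press is about 2.5–3 mm. One more full squeeze should give about 7.5 mm, and then I hold it.

```bash
python3 -m jog '[[[0,0,0],0,0.8],[[0,0,0],0,0.8],[[0,0,0],0,0.8],[[0,0,0],0,0.8],[[0,0,0],0,0.8],[[0,0,0],0,0.8],[[0,0,0],0,0.8],[[0,0,0],0,0.8]]' 25; python3 meas.py 9
python3 - <<'E'
import cv2,numpy as np
cv2.imwrite("pics/v9.png",np.vstack([cv2.imread("pics/r8.png")[50:350],cv2.imread("pics/r9.png")[50:350]]))
E
```

```text
time: 23.68
tool_pos: [0.4987, -0.1415, 0.315]
tool_rot: [-3.138, -0.0, 0.063]
contact_force: [-1.4, 11.4, 7.9]
opening: 0.0336
grip_force: 25.6
head mm (35.25, -1, 0.89) pad mm (29.5, 0, 0.94) carton top mm (20.0, -5, 0.63)
23.73 open 0.033343809237294936
```

View pics/v9.png

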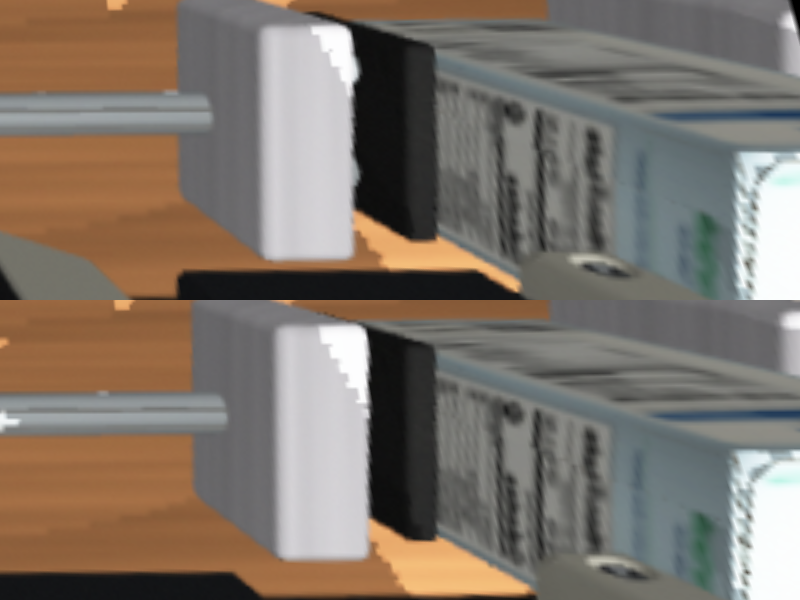

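The gap is now 68 px against 93 free, so the pad is pushed in about 6.3 mm. The carton is stationary against the end jaw, and the trigger is held squeezed (opening 33 mm, 25 N). Handing in.

```bash
python3 -c "
from cell import robot;print(robot.hand_in())"
```

```text
the job is handed in; nothing more can be done
None
```

I handed the job in at about 24 s, though no verdict came back: the salt carton stands let go in the clamp bay against the end jaw, the pad is pushed in about 6.3 mm of its 15 mm by my image measurement, and the gripper is holding the trigger fully squeezed at 25 N.

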